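# Shut the winged valve on the torch manifold and bleed its line

## Robot

A 6-joint arm with a two-finger parallel gripper is mounted at the origin on the work surface. World frame = base frame: x ahead of the robot, y to its left, z up, the work surface at z = 0. Lengths are in mm, angles in rad, forces in N, time in s.
With the tool pointing down it reaches from about 350 to 875 mm from the base axis. Payload 4.2 kg.
Tool frame: the origin (TCP) lies between the finger pads; the fingertips stand 19 mm ahead of it and the grasp point (between the pads) is the TCP; y points along the fingers, z is the direction in which the jaws open and shut, and the axes are right-handed (so a half turn about y gives the same grasp; the last joint's range is limited). The gripper opens to 85 mm and grips with 20 to 120 N. Pads are 22 mm wide; open, the fingers measure 114 mm over their backs; the gripper's body (76 mm by 85 mm) begins 54 mm behind the grasp point. The pads swing forward as they close: fully open they stand 13 mm farther back than shut.
Start: joints at [1.548, 0.385, 0.008, 0, -1.194, -0.259], TCP at [173.771, 600.336, 250.312] pointing down, gripper open.
Joint ranges: [-3.14, 3.14], [-1.21, 2.06], [-1.07, 1.41], [-3.16, 2.05], [-2.99, -0.16], [-3.1, 3.1]. Speed limits (rad/s): [2.79, 2.79, 3.14, 3.14, 3.14, 3.14].

## Interface

Orientations are given as a unit quaternion [x, y, z, w].
In Python, from bench import arm gives the robot as it stands.
- The arm moves only by the shell command python3 -m inch 'ROWS'. ROWS is JSON, a list of rows, each a list of 7 numbers: the opening, from 0 (shut) to 1 (fully open), then the shift along the tool's x, y, z in cm, then the turn, a rotation vector about the tool's x, y, z in degrees. A call has 1 to 20 rows; each row is the pose to reach, as a shift and turn from the pose commanded when the call began, along the tool's axes at that moment; what a row does not reach only later rows make up. A row lasts 1/12 s, in which the tool goes at most 41.7 mm and 7.16 degrees, less where a joint would pass 70% of its speed; a pose out of reach is approached as far as the arm can. A call with a gripper value outside its range is refused whole. The fingers move at their own pace and stop on an object; the grip force is fixed at half the most. Time passes only in rows, so rows that repeat a pose let the fingers close. It gives the time, the measured TCP pose, the force and the opening at its end, in the units of the state.
- arm.read_state(): the state, without advancing time (a new reading comes with each control period).
- arm.get_image(name): name is "side" or "top"; returns the picture (480x640x3 uint8, red, green, blue); there is no depth.
- arm.camera_params(name): a dict with "fx", "fy", "cx", "cy" (pixels), "rvec" (rotation vector, rad) and "tvec" (3), from world to camera coordinates, as OpenCV has them. Camera axes: x right, y down, z forward; pixel columns grow to the right and rows downward; lengths in mm; the calibration is good to about 2 mm. A picture is of the moment at which its call begins. camera_params takes no time and is no camera call.
- arm.job_done(): hands the job in, once; it reports no verdict.
Trained networks look in the newest picture that a camera, given by its name, has taken for a name from the list of things; names that differ only in an ending like _2 or _b are one class to them, and where a whole thing is asked for, a point or a joint stands for the part that bears it (a point fixed in the world has none). Each returns a list of dicts, best first, with "conf" (0 to 1); they miss things now and then, are a little off and sometimes report something else, mostly with a low value. They report only what shows in the picture. A call takes as long as a camera call.
- arm.masks_of(label, camera): "mask" (480x640 bool, what is visible of it) and "extent" ([left, top, width, height] in pixels, round what is visible of it).
The state is a dict: "clock": time; "joints": joint angles; "joint_vel": joint speeds; "joint_efforts": joint torques, N m; "position": TCP position; "ee_rot": TCP orientation; "contact_force": force on the tool from outside, world axes, zero at the start; "wrist_torque": the same for the moment, N m; "gripper_width": finger opening in mm.
Only numpy, scipy, OpenCV 4.12 (cv2) and the standard library are available. Lean on these libraries where they do the work, as an engineer would, in place of code of your own. Each camera call takes 0.05 s, during which the arm holds its last target.

## Task

On the torch manifold, shut the valve with the winged bar handle: turn it clockwise until you feel it come up snug on its soft seat, without forcing it and without brushing the round knobs beside it. Then let go of it and press the bleed plunger at the end of the block fully down, hold it for a good second, and let it come back up. Leave the things lying about where they are.

Things in the scene. Friction and masses are not known exactly. Their poses are not given: they have to be found in the camera images.
- wing_grip (a point): Winged handle of the valve to shut: the only straight bar handle in the row, black plastic, 42 mm long (its own x axis), 12 mm thick (its y), 30 mm tall, above a brass housing. This point is on its vertical turning axis, 12 mm below the flat top of the bar and 18 mm above its lower edge; below the bar is a 17 mm thick round neck, 14 mm tall.
- wing_top (a point): Centre of the flat top of the winged bar, 12 mm above wing_grip. Once on its rubber seat the valve pushes back, over and above its drag, by 1.7 N m per rad of further turn. It is snug, and its drag keeps it shut when let go, once this rise is past 0.10 N m (0.15 to 0.25 is well in); a rise over 0.35 N m forces it.
- wing: The same winged handle; origin at the foot of its neck, on its turning axis, 32 mm below wing_grip; x along the bar. Turning it clockwise seen from above shuts the valve, against a steady drag of 0.10 N m (held still, it can act either way). The seat is met 0.2 to 1.15 rad on from the start; only feel tells where. (Rules: wing_c2 is the toe of its spindle, hidden in the housing, that bears on the seat.)
- bleed (a joint): Travel of the bleed plunger (m): 0 up, 0.007 fully down; it springs back by itself, fully down takes 6 N.
- bleed_top (a point): Centre of the top of the bleed plunger: a round flat steel button, 26 mm across, in a low round brass housing, at the end of the same block, pressed straight down. It stands 75 mm from the nearest valve axis and is lower than the handles.
- jar: Bystander: a screw-top glass jar, 56 mm across, 70 mm tall; origin at the centre of its underside.
- tape: Bystander: a roll of paper tape lying flat, 90 mm across, 24 mm tall; origin at the centre of its underside.
- brush: Bystander: a bench brush 170 mm long lying on the table along its own x axis; origin at its underside.
- manifold: The aluminium manifold block, 84 mm (its x) by 345 mm (its y) by 60 mm tall with its feet, fixed to the bench; origin at the centre of its underside. On its top, along its y, stand four valves at y = -60, 5, 70 and 135 mm (any order), and the bleed plunger at y = -135 mm.
- knob_a: A neighbouring valve's knob that must not be touched: round, ribbed, black plastic, 38 mm across, its top 41 mm above this origin, which is on its vertical turning axis at its foot (121 mm tall over the bench in all). Valve axes are 65 mm apart in a straight row. It turns at a touch.
- knob_b: A neighbouring valve's knob that must not be touched: round, ribbed, black plastic, 38 mm across, its top 41 mm above this origin, which is on its vertical turning axis at its foot (121 mm tall over the bench in all). Valve axes are 65 mm apart in a straight row. It turns at a touch.
- knob_c: A neighbouring valve's knob that must not be touched: round, ribbed, black plastic, 38 mm across, its top 41 mm above this origin, which is on its vertical turning axis at its foot (121 mm tall over the bench in all). Valve axes are 65 mm apart in a straight row. It turns at a touch.

How it is judged (in metres and radians):
On the way, in this order (a step that is already met when the one before it is completed fails the run):
1. the winged valve is turned down snug on its seat (seat load over 7 N) (contact force between wing_c2 and anything else above 7 N), for 0.2 s.
2. the winged handle is let go, the valve staying shut (contact force between wing and the fingers below 0.1 N and contact force between wing_c2 and anything else above 2.5 N), for 0.2 s.
3. the bleed plunger is held fully down, the valve still shut (value of joint bleed above 0.0055 m and contact force between wing_c2 and anything else above 2.5 N), for 0.7 s.
At the end, for the whole second after the job is handed in: The winged valve, let go, still bears on its seat with more than 2.5 N (0.035 N m); the bleed plunger is back up within 1 mm (contact force between wing_c2 and anything else above 2.5 N and value of joint bleed below 0.001 m); the robot touches nothing.
It fails at once if the valve is forced: more than 25 N on its seat (0.35 N m at the handle, over its drag) (contact force between wing_c2 and anything else above 25 N).
It fails at once if a round neighbouring knob is brushed (over 0.5 N) (contact force between any of knob_a, knob_b, knob_c and anything else above 0.5 N).
It fails at once if the line is bled while the valve is not shut (value of joint bleed above 0.003 m and contact force between wing_c2 and anything else below 1 N).
It fails at once if a thing lying about is moved by over 15 mm (distance of any of jar, tape, brush from where it was at the start of the episode above 0.015 m).
It also fails if it takes over 72 s, if anything falls off the work surface, if the arm or the gripper's body presses on something with over 40 N, if the wrist force passes 120 N, or if a joint passes its speed limit or range.

## Working session

There is one attempt and no reset: what is moved stays moved. The work goes in short steps, Python scripts to look and compute and a shell command to move; the robot and the scene stay as the last step left them, time stands still between calls to the robot, and variables do not carry over. Pictures are saved under pics/ and viewed, and the job is handed in when it is done.

```bash
ls; mkdir -p pics
python3 - <<'E'
from bench import arm
import cv2
s=arm.read_state();print(s)
for c in("top","side"):
    cv2.imwrite(f"pics/{c}0.png",arm.get_image(c)[:,:,::-1]); print(arm.camera_params(c))
    for l in("wing","knob_a","bleed_top","manifold"):
        for d in arm.masks_of(l,c)[:5]:
            import numpy as np
            ys,xs=np.nonzero(d["mask"]);print(c,l,round(d["conf"],2),d["extent"],xs.mean().round(1),ys.mean().round(1))
E
```

```text
pics
{'clock': 0.0, 'joints': array([ 1.54763042e+00,  3.85600042e-01,  6.60282459e-03, -5.10626794e-04,
       -1.19399016e+00, -2.58628454e-01]), 'joint_vel': array([-1.58110125e-03,  5.55985470e-05, -8.13580710e-04,  1.93088509e-03,
       -4.24540944e-04,  1.66832404e-04]), 'joint_efforts': array([-1.40617749e-04, -3.92293918e+01,  1.88403010e+01,  4.18629706e+00,
       -4.69669205e-03, -7.05903773e-06]), 'position': array([173.60868108, 599.83358594, 249.1845573 ]), 'ee_rot': array([-0.09929028, -0.69930084,  0.70087884,  0.09944157]), 'contact_force': array([ 0.10807662, -0.52421689,  0.27703294]), 'wrist_torque': array([0.02499659, 0.04316877, 0.01935798]), 'gripper_width': 85.32483644017925}
{'fx': 443.8794848351195, 'fy': 443.8794848351195, 'cx': 331.22563031742715, 'cy': 235.57086428004374, 'rvec': array([ 2.19152611, -2.15343691,  0.18763411]), 'tvec': array([ 16.60410027, 576.09002497, 677.0124674 ])}
top wing 0.95 [408.4, 234.5, 17.7, 28.0] 415.6 248.2
top wing 0.33 [364.7, 145.9, 50.3, 54.5] 390.7 171.8
top knob_a 0.75 [316.5, 256.0, 25.4, 24.3] 328.9 266.7
top knob_a 0.68 [271.7, 263.5, 29.2, 25.3] 284.2 276.6
top knob_a 0.58 [360.4, 246.7, 27.3, 26.8] 372.5 257.1
top bleed_top 0.59 [449.8, 229.0, 20.0, 20.4] 458.3 240.3
top manifold 0.91 [259.7, 200.1, 224.2, 114.6] 370.5 256.6
{'fx': 525.3443961854332, 'fy': 525.3443961854332, 'cx': 323.8713012702952, 'cy': 232.13305499934611, 'rvec': array([ 2.13728239, -0.34652246,  0.15137193]), 'tvec': array([-528.57953238,  212.29835146,  600.7160779 ])}
side wing 0.96 [324.4, 275.1, 33.7, 33.8] 341.1 292.3
side knob_a 0.79 [253.6, 200.0, 25.4, 35.3] 267.2 215.5
side knob_a 0.75 [404.3, 287.2, 67.9, 61.2] 435.6 314.7
side knob_a 0.66 [297.0, 244.5, 32.5, 36.6] 313.2 263.0
side knob_a 0.59 [270.3, 224.9, 31.1, 31.5] 288.2 237.9
side bleed_top 0.72 [366.7, 338.5, 25.5, 26.1] 379.4 351.4
side manifold 0.83 [234.7, 235.2, 195.1, 203.1] 340.7 341.1
```

View pics/top0.png

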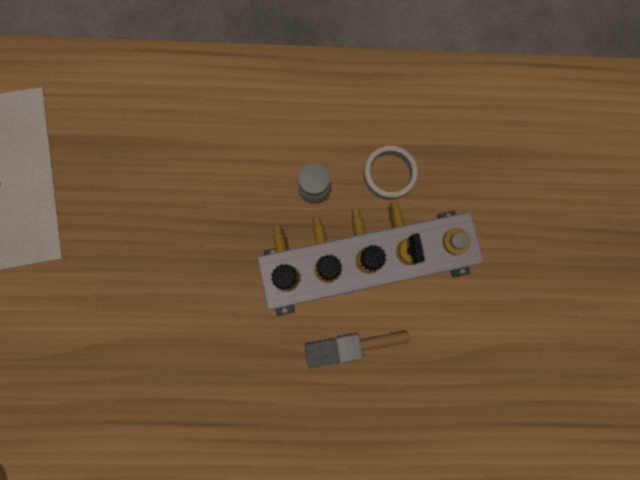

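View pics/side0.png

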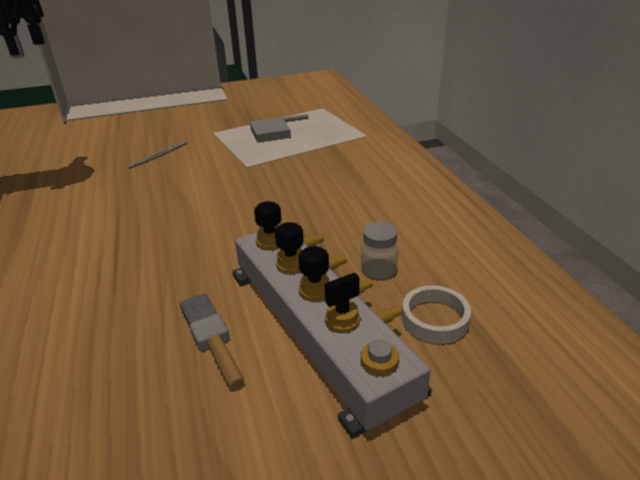

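The top view shows the row of three round knobs at (284,277), (329,267) and (372,257). The winged bar is at about (416,248) and the plunger at (458,240). The wing is therefore at y=-60 on the block, with only one knob beside it. Next I'll fit the block pose and the bar yaw.

```bash
cat > h.py <<'E'
from bench import arm
import numpy as np, cv2
from scipy.optimize import least_squares
from scipy.spatial.transform import Rotation as R
def proj(c,P):
    p=arm.camera_params(c);K=np.array([[p["fx"],0,p["cx"]],[0,p["fy"],p["cy"]],[0,0,1]])
    return cv2.projectPoints(np.asarray(P,float).reshape(-1,1,3),p["rvec"],p["tvec"],K,None)[0][:,0]
def hull(c,P):
    m=np.zeros((480*4,640*4),np.uint8);h=cv2.convexHull((proj(c,P)*4+1.5).astype(np.int32));cv2.fillConvexPoly(m,h,1);return m
E
cat > fit.py <<'E'
from h import *
S={}
def cen(l,c):
    out=[]
    for d in arm.masks_of(l,c):
        ys,xs=np.nonzero(d["mask"]);out.append((d["conf"],xs.mean(),ys.mean(),d["mask"]))
    return out
arm.get_image("top");arm.get_image("side")
kn={"top":sorted([k[1:3] for k in cen("knob_a","top") if k[0]>.4],key=lambda a:-a[0]),
    "side":sorted([k[1:3] for k in cen("knob_a","side") if k[0]>.4 and k[1]<330],key=lambda a:-a[0])}
bl={c:cen("bleed_top",c)[0][1:3] for c in("top","side")}
print(kn,bl)
t=np.linspace(0,2*np.pi,24,endpoint=False)
def cyl(c,r,z0,z1): return np.array([[c[0]+r*np.cos(a),c[1]+r*np.sin(a),z] for a in t for z in(z0,z1)])
def hc(c,P):
    h=cv2.convexHull(proj(c,P).astype(np.float32));m=cv2.moments(h);return np.array([m["m10"]/m["m00"],m["m01"]/m["m00"]])
def W(p,y): return np.array([p[0]-np.sin(p[2])*y,p[1]+np.cos(p[2])*y])
def res(p,only=None):
    r=[]
    for c in("top","side"):
        if only and c!=only: continue
        for k,y in zip(kn[c],(5,70,135)): r+=list(hc(c,cyl(W(p,y),19,98,121))-k)
        r+=list(hc(c,cyl(W(p,-135),13,p[3]-5,p[3]))-bl[c])
    return np.array(r)
best=None
for yaw in(-2,-1,0,1,2,3):
    for x0 in(500,):
        s=least_squares(res,[300,450,yaw,75],loss="soft_l1")
        if best is None or s.cost<best.cost:best=s
p=best.x;print("manifold",p,best.cost);print(res(p).round(1))
w=W(p,-60);print("wing axis",w,"bleed",W(p,-135))
# per view bar fit
ob={c:cen("wing",c)[0][3] for c in("top","side")}
def bar(x,y,a,zt,c):
    u=np.array([np.cos(a),np.sin(a)]);v=np.array([-u[1],u[0]])
    B=[[*(np.array([x,y])+i*21*u+j*6*v),z] for i in(-1,1) for j in(-1,1) for z in(zt-30,zt)]
    m=hull(c,B)|hull(c,cyl((x,y),8.5,zt-44,zt-30));return cv2.resize(m.astype(np.float32),(640,480),interpolation=cv2.INTER_AREA)
from scipy.optimize import minimize
for cs in(("top",),("side",),("top","side")):
  b=None
  for a0 in np.arange(0,np.pi,.3):
    f=lambda q:sum(np.abs(bar(q[0],q[1],q[2],q[3],c)-ob[c]).sum() for c in cs)+ (q[3]-124)**2*.05
    s=minimize(f,[*w,a0,124],method="Nelder-Mead",options=dict(initial_simplex=[[*w,a0,124]]+[[w[0]+8*(i==0),w[1]+8*(i==1),a0+.3*(i==2),124+5*(i==3)] for i in range(4)]))
    if b is None or s.fun<b.fun:b=s
  print(cs,b.x.round(3),b.fun)
E
python3 fit.py
```

```text
{'top': [(np.float64(372.95791583166334), np.float64(257.19639278557116)), (np.float64(328.6056074766355), np.float64(266.6897196261682)), (np.float64(284.24568138195775), np.float64(276.28598848368523))], 'side': [(np.float64(313.03107658157603), np.float64(262.9889012208657)), (np.float64(288.52157829839706), np.float64(237.75709001233045)), (np.float64(267.1798561151079), np.float64(215.95107913669065))]} {'top': (np.float64(458.26141078838174), np.float64(239.99585062240664)), 'side': (np.float64(379.04938271604937), np.float64(351.3909465020576))}Traceback (most recent call last):
  File "fit.py", line 28, in <module>
    s=least_squares(res,[300,450,yaw,75],loss="soft_l1")
    return func(*args, **kwargs)
    result = trf(vector_fun.fun, vector_fun.jac, x0, f0, J0, lb, ub, ftol, xtol,
                 gtol, max_nfev, x_scale, loss_function, tr_solver,
                 tr_options.copy(), verbose, callback=callback_wrapped)
    return trf_no_bounds(
        fun, jac, x0, f0, J0, ftol, xtol, gtol, max_nfev, x_scale,
        loss_function, tr_solver, tr_options, verbose, callback=c
[... 901 characters left out ...]
tleast_1d(self.fun(x))
                         ~~~~~~~~^^^
    return self.f(x, *self.args, **self.kwargs)
           ~~~~~~^^^^^^^^^^^^^^^^^^^^^^^^^^^^^^
  File "fit.py", line 22, in res
    for k,y in zip(kn[c],(5,70,135)): r+=list(hc(c,cyl(W(p,y),19,98,121))-k)
                                              ~~^^^^^^^^^^^^^^^^^^^^^^^^^
  File "fit.py", line 16, in hc
    h=cv2.convexHull(proj(c,P).astype(np.float32));m=cv2.moments(h);return np.array([m["m10"]/m["m00"],m["m01"]/m["m00"]])
                     ~~~~^^^^^
  File "h.py", line 6, in proj
    p=arm.camera_params(c);K=np.array([[p["fx"],0,p["cx"]],[0,p["fy"],p["cy"]],[0,0,1]])
ValueError: time passes only in moves, steps and waits
```

```bash
sed -i 's/^def proj/CP={c:arm.camera_params(c) for c in("top","side")}\ndef proj/; s/p=arm.camera_params(c)/p=CP[c]/' h.py; sed -i 's/loss="soft_l1"/loss="soft_l1",diff_step=1e-3,x_scale=[100,100,1,10]/; s/\[300,450,yaw,75\]/[550,0,yaw,75]/' fit.py; timeout 500 python3 fit.py
```

```text
{'top': [(np.float64(372.902752293578), np.float64(257.3247706422018)), (np.float64(328.9350912778905), np.float64(267.2231237322515)), (np.float64(283.94117647058823), np.float64(276.079107505071))], 'side': [(np.float64(312.9968017057569), np.float64(262.76972281449895)), (np.float64(288.4715025906736), np.float64(237.97279792746113)), (np.float64(267.39179632248937), np.float64(215.9137199434229))]} {'top': (np.float64(458.3114754098361), np.float64(240.38934426229508)), 'side': (np.float64(379.29140461215934), np.float64(351.41928721174))}
manifold [ 5.35657170e+02 -3.56154008e+01  2.26995528e-01  8.26083475e+01] 1.9630989559942935
[ 0.1  0.7 -0.1  0.1 -0.2  0.9  0.7  0.4  0.4 -0.4  0.4 -0.9  0.1 -0.9
  0.4  0.2]
wing axis [549.16023834 -94.07621786] bleed [ 566.03907424 -167.15223923]
('top',) [500.205  37.459  -0.971 116.027] 1391.5531722548044
('side',) [553.904 -78.252   3.427 112.654] 60.06196275825926
('top', 'side') [558.363 -65.863   3.365 101.872] 1557.1691954252171
```

```bash
cat > fit2.py <<'E'
from h import *
import sys
exec(open("fit.py").read().split("# per view")[0].replace("from h import *",""))
from scipy.optimize import minimize
exec("def bar"+open("fit.py").read().split("def bar")[1].split("from scipy")[0])
im={c:arm.get_image(c) for c in("top","side")}
ob={}
for c in im:
    ds=[d for d in arm.masks_of("wing",c)]
    for d in ds: print(c,d["conf"],d["extent"])
    ds=[d for d in ds if abs(np.nonzero(d["mask"])[1].mean()-proj(c,[[*w,110]])[0,0])<15]
    ob[c]=ds[0]["mask"]
for cs in(("top",),("side",),("top","side")):
  b=None
  for a0 in np.arange(0,np.pi,.3):
    f=lambda q:sum(np.abs(bar(q[0],q[1],q[2],q[3],c)-ob[c]).sum() for c in cs)+ 2*((q[3]-124)**2+(q[0]-w[0])**2+(q[1]-w[1])**2)
    s=minimize(f,[*w,a0,124],method="Nelder-Mead",options=dict(initial_simplex=[[*w,a0,124]]+[[w[0]+4*(i==0),w[1]+4*(i==1),a0+.3*(i==2),124+4*(i==3)] for i in range(4)]))
    if b is None or s.fun<b.fun:b=s
  print(cs,b.x.round(3),b.fun,{c:ob[c].sum() for c in cs})
x,y,a,zt=b.x
out=[]
for c in im:
    q=proj(c,[[x,y,zt-12]])[0];M=np.array([[7,0,200-7*q[0]],[0,7,200-7*q[1]]])
    v=cv2.warpAffine(im[c][:,:,::-1].copy(),M,(400,400));v=cv2.convertScaleAbs(v,alpha=1.8)
    for mm,col in((bar(x,y,a,zt,c)>.5,(0,255,0)),(ob[c],(0,0,255))):
        k=cv2.warpAffine(mm.astype(np.uint8),M,(400,400));cs_,_=cv2.findContours(k,0,2);cv2.drawContours(v,cs_,-1,col,1)
    out.append(v)
cv2.imwrite(f"pics/{sys.argv[1]}.png",np.hstack(out))
E
timeout 500 python3 fit2.py bar1
```

```text
{'top': [(np.float64(372.8501872659176), np.float64(257.561797752809)), (np.float64(328.6778398510242), np.float64(266.8882681564246)), (np.float64(283.6968503937008), np.float64(276.5472440944882))], 'side': [(np.float64(313.08930540242557), np.float64(263.1455347298787)), (np.float64(288.28350515463916), np.float64(237.74613402061857)), (np.float64(267.297783933518), np.float64(216.47783933518005))]} {'top': (np.float64(457.984496124031), np.float64(240.1046511627907)), 'side': (np.float64(378.8238866396761), np.float64(351.4493927125506))}
manifold [ 5.35592974e+02 -3.53953717e+01  2.27500765e-01  8.23191243e+01] 2.732098648227661
[-0.   0.5 -0.   0.5 -0.1  0.5  0.8  0.7  0.2 -0.9  0.5 -0.7  0.1 -1.5
  0.8  0.2]
wing axis [549.12557802 -93.84935904] bleed [ 566.04133248 -166.91684327]
top 0.61 [408.5, 234.2, 20.8, 31.0]
side 0.58 [321.3, 274.9, 35.8, 35.0]
('top',) [548.861 -94.139   3.407 123.723] 71.64968328611582 {'top': np.int64(355)}
('side',) [549.099 -92.414   3.504 125.006] 97.77083205986105 {'side': np.int64(1023)}
('top', 'side') [ 5.48916e+02 -9.32550e+01  3.21000e-01  1.25703e+02] 193.34433738673786 {'top': np.int64(355), 'side': np.int64(1023)}
```

View pics/bar1.png

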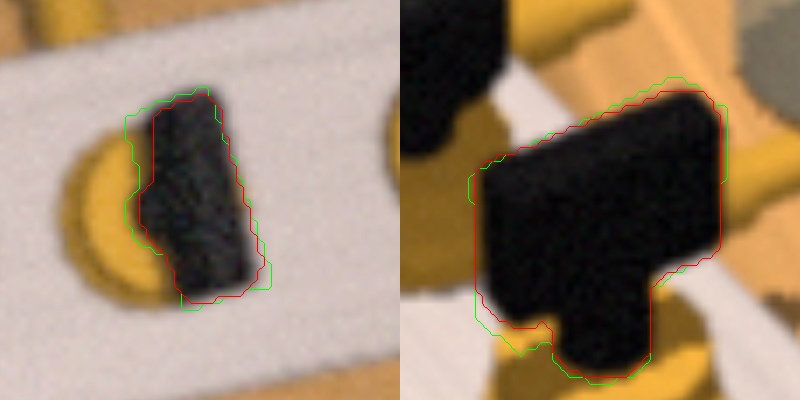

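Run:
```python
from h import *
s=arm.read_state();T=R.from_quat(s["ee_rot"]);M=T.as_matrix();print(M.round(3),"clock",s["clock"])
print("jaw yaw",np.arctan2(M[1,2],M[0,2]))
for a in(.28,.28+np.pi):
    z=np.array([-np.sin(a),np.cos(a),0]);y=np.array([0,0,-1.]);x=np.cross(y,z)
    G=R.from_matrix(np.c_[x,y,z]);d=(T.inv()*G).as_rotvec();print(a,np.degrees(d),"jaw yaw",np.arctan2(z[1],z[0]))
print("shift cm",T.inv().apply(np.array([549,-94,200])-s["position"])/10)
```

```text
[[-0.961 -0.    -0.278]
 [ 0.278 -0.    -0.961]
 [ 0.    -1.     0.   ]] clock 1.7
jaw yaw -1.8525998087291882
0.28 [-2.02956612e-03  1.47811032e+02 -1.73516980e-03] jaw yaw 1.8507963267948966
3.4215926535897934 [-1.30963383e-03 -3.21889684e+01  1.53183190e-03] jaw yaw -1.2907963267948965
shift cm [-55.35249087   5.03172275  56.25890956]
```

```bash
python3 -m inch '[[0.4,-5,0.5,5,0,-2,0],[0.4,-10,1,10,0,-4,0],[0.4,-14,1,14,0,-6,0],[0.4,-18,1.5,18,0,-8,0],[0.4,-22,2,22,0,-10,0],[0.4,-26,2,26,0,-12,0],[0.4,-30,2,30,0,-15,0],[0.4,-34,3,34,0,-18,0],[0.4,-38,3,38,0,-21,0],[0.4,-42,3,42,0,-24,0],[0.4,-46,4,46,0,-27,0],[0.4,-50,4,50,0,-30,0],[0.4,-55.4,4,56.3,0,-32.2,0],[0.4,-55.4,4,56.3,0,-32.2,0],[0.4,-55.4,4,56.3,0,-32.2,0],[0.4,-55.4,4,56.3,0,-32.2,0],[0.4,-55.4,4,56.3,0,-32.2,0],[0.4,-55.4,4,56.3,0,-32.2,0],[0.4,-55.4,4,56.3,0,-32.2,0],[0.4,-55.4,4,56.3,0,-32.2,0]]'
python3 - <<'E'
from h import *
s=arm.read_state();print(s["joints"],s["position"])
T=R.from_quat(s["ee_rot"]);print("jaw yaw",np.arctan2(*T.as_matrix()[[1,0],2]),T.as_matrix()[:,1])
cv2.imwrite("pics/s1.png",arm.get_image("side")[:,:,::-1])
E
```

```text
clock: 3.37
position: [551.7, -99.9, 209.5]
ee_rot: [0.096, -0.7, 0.701, -0.097]
contact_force: [0.5, 0.3, -1.0]
gripper_width: 34.0
[ 0.11072758  0.30893897 -0.21447419  0.00177843 -1.0471709   1.73305504] [551.70194572 -99.87676522 209.4700647 ]
jaw yaw -1.2969209095737124 [ 3.81833101e-04 -1.50717622e-03 -9.99998791e-01]
```

View pics/s1.png

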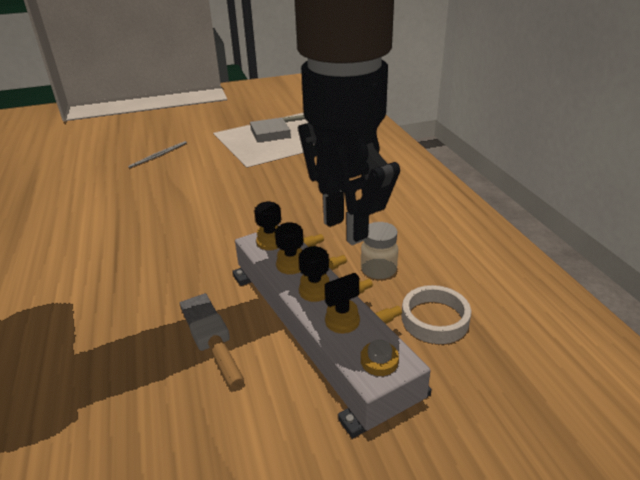

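```bash
python3 -m inch '[[0.4,0,0,0,0,0,0],[0.4,0,0,0,0,0,0]]'
python3 - <<'E'
from h import *
s=arm.read_state();print(s["position"],s["contact_force"],s["wrist_torque"])
p=s["position"]
print("tip proj",{c:proj(c,[p-[0,0,19]]).round() for c in("side","top")})
T=R.from_quat(s["ee_rot"]);print("jaw yaw",np.arctan2(*T.as_matrix()[[1,0],2]),"shift",T.inv().apply(np.array([549,-93.8,113])-p)/10)
cv2.imwrite("pics/t2.png",arm.get_image("top")[:,:,::-1])
E
```

```text
clock: 3.58
position: [548.9, -94.0, 210.3]
ee_rot: [-0.099, 0.7, -0.7, 0.099]
contact_force: [0.3, -0.7, -0.4]
gripper_width: 34.2
[548.93296719 -93.96020606 210.34394322] [ 0.32188327 -0.69823716 -0.44972721] [ 0.02240649  0.03400249 -0.00844052]
tip proj {'side': array([[341., 231.]]), 'top': array([[431., 243.]])}
jaw yaw -1.2900517404277259 shift [-0.01291452  9.73439471 -0.01127699]
```

View pics/t2.png

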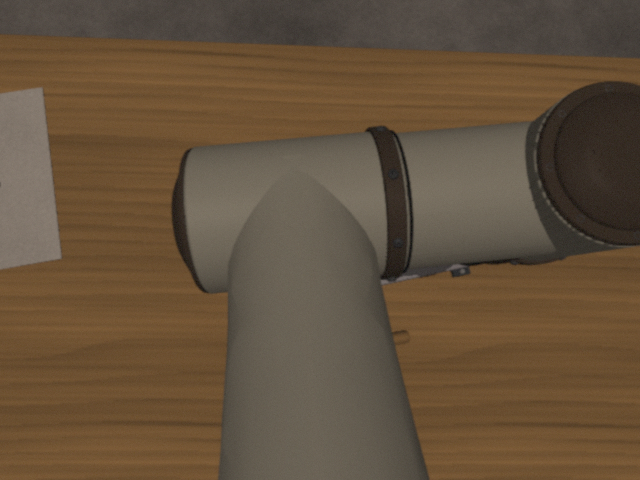

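The hand has settled over the wing at (548.9, -94.0). In the side picture the fingertips are at about (345,230), where I expected them. Going down.

```bash
python3 -m inch '[[0.4,0,2,0,0,0,0],[0.4,0,4,0,0,0,0],[0.4,0,5.5,0,0,0,0],[0.4,0,6.5,0,0,0,0],[0.4,0,6.5,0,0,0,0],[0.4,0,6.5,0,0,0,0]]'
python3 - <<'E'
from h import *
im=arm.get_image("side")[150:350,220:460,::-1]
cv2.imwrite("pics/s3.png",cv2.resize(im,None,fx=3,fy=3,interpolation=2))
E
```

```text
clock: 4.13
position: [549.4, -93.7, 145.7]
ee_rot: [0.099, -0.7, 0.7, -0.099]
contact_force: [0.4, -0.2, 0.4]
gripper_width: 34.0
```

View pics/s3.png

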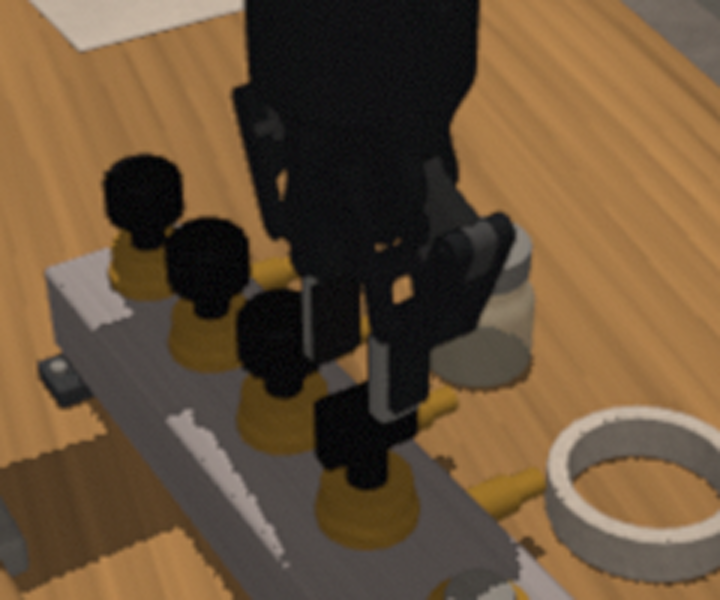

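The crop shows the open fingers straddling the bar, with the left finger clear of the next knob. Going on down to grip height.

```bash
python3 -m inch '[[0.4,0,1,0,0,0,0],[0.4,0,2,0,0,0,0],[0.4,0,2.8,0,0,0,0],[0.4,0,3.2,0,0,0,0],[0.4,0,3.2,0,0,0,0],[0.4,0,3.2,0,0,0,0]]'
python3 - <<'E'
from h import *
s=arm.read_state();print(s["contact_force"],s["wrist_torque"])
im=arm.get_image("side")[150:350,220:460,::-1]
cv2.imwrite("pics/s4.png",cv2.resize(im,None,fx=3,fy=3,interpolation=2))
E
```

```text
clock: 4.68
position: [549.3, -94.7, 112.9]
ee_rot: [0.099, -0.7, 0.7, -0.098]
contact_force: [0.6, 0.6, 1.2]
gripper_width: 34.3
[0.59836324 0.58893016 1.21994526] [-0.00732579  0.06272908 -0.00991594]
```

View pics/s4.png

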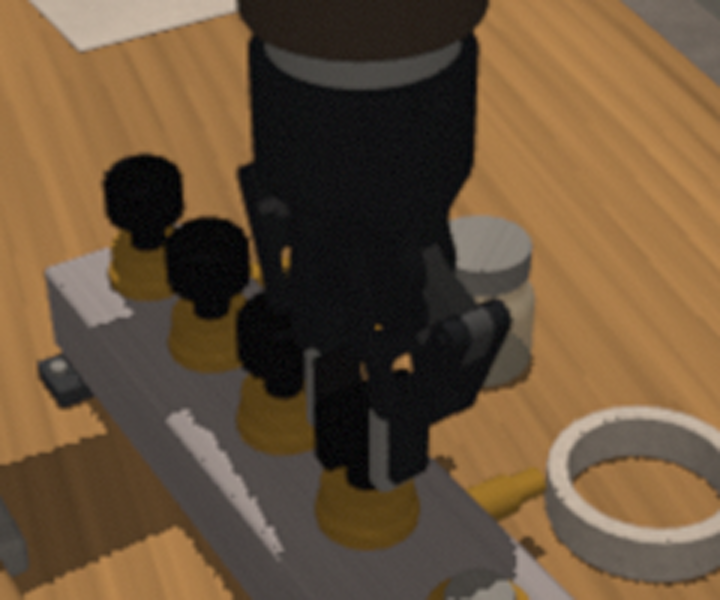

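The pads stand either side of the bar. Closing.

```bash
python3 -m inch '[[0.1,0,0,0,0,0,0],[0,0,0,0,0,0,0],[0,0,0,0,0,0,0],[0,0,0,0,0,0,0],[0,0,0,0,0,0,0],[0,0,0,0,0,0,0]]'
cat > st.py <<'E'
from h import *
s=arm.read_state();M=R.from_quat(s["ee_rot"]).as_matrix()
print(s["clock"].__round__(2) ,"pos",s["position"].round(1),"F",s["contact_force"].round(1),"T",s["wrist_torque"].round(3),"yaw",np.degrees(np.arctan2(M[1,2],M[0,2])).round(2),"w",round(s["gripper_width"],1),"tauj6",s["joint_efforts"][5].round(3),"q6",s["joints"][5].round(3))
E
python3 st.py
```

```text
clock: 5.23
position: [549.5, -94.1, 114.4]
ee_rot: [-0.098, 0.7, -0.7, 0.099]
contact_force: [-2.8, 3.4, 5.5]
gripper_width: 10.9
5.23 pos [549.5 -94.1 114.4] F [-2.8  3.4  5.5] T [ 0.835  0.54  -0.017] yaw -73.94 w 10.9 tauj6 0.025 q6 1.731
```

```bash
python3 -m inch '[[0,0,0,0,0,1,0],[0,0,0,0,0,2,0],[0,0,0,0,0,3,0],[0,0,0,0,0,4,0]]'>/dev/null; python3 st.py; python3 -m inch '[[0,0,0,0,0,1,0],[0,0,0,0,0,2,0]]'>/dev/null; python3 st.py;python3 -m inch '[[0,0,0,0,0,1,0],[0,0,0,0,0,2,0]]'>/dev/null; python3 st.py
```

```text
5.57 pos [549.5 -94.  114.4] F [-3.1  3.3  5. ] T [0.887 0.576 0.113] yaw -77.95 w 11.2 tauj6 0.032 q6 1.66
5.73 pos [549.5 -94.  114.4] F [-4.2  4.7  5. ] T [0.905 0.626 0.119] yaw -79.95 w 11.1 tauj6 0.032 q6 1.625
5.9 pos [549.5 -94.  114.4] F [-3.1  2.9  5.6] T [0.923 0.587 0.138] yaw -81.95 w 11.2 tauj6 0.032 q6 1.591
```

```bash
for i in 1 2 3; do python3 -m inch '[[0,0,0,0,0,1,0],[0,0,0,0,0,2,0],[0,0,0,0,0,2,0]]'>/dev/null; python3 st.py; done
```

```text
6.15 pos [549.5 -94.  114.4] F [-3.8  4.4  4.9] T [ 0.882  0.61  -0.035] yaw -83.95 w 10.9 tauj6 -0.051 q6 1.556
6.4 pos [549.5 -94.  114.4] F [-3.1  4.5  5.9] T [ 0.848  0.583 -0.035] yaw -85.95 w 11.1 tauj6 -0.053 q6 1.521
6.65 pos [549.5 -93.9 114.4] F [-3.2  4.1  5. ] T [ 0.932  0.6   -0.011] yaw -87.94 w 11.0 tauj6 -0.053 q6 1.486
```

```bash
for i in 1 2 3; do python3 -m inch '[[0,0,0,0,0,1,0],[0,0,0,0,0,2,0],[0,0,0,0,0,2,0]]'>/dev/null; python3 st.py; done
```

```text
6.9 pos [549.5 -93.9 114.4] F [-3.   3.7  5.3] T [ 1.03   0.617 -0.012] yaw -89.95 w 11.0 tauj6 -0.053 q6 1.451
7.15 pos [549.5 -93.9 114.4] F [-3.3  4.3  5.2] T [ 1.024  0.679 -0.042] yaw -91.94 w 11.0 tauj6 -0.053 q6 1.416
7.4 pos [549.5 -93.8 114.4] F [-3.   4.9  4.6] T [ 1.055  0.69  -0.041] yaw -93.95 w 11.0 tauj6 -0.053 q6 1.381
```

```bash
for i in 1 2 3 4; do python3 -m inch '[[0,0,0,0,0,1,0],[0,0,0,0,0,2,0]]'>/dev/null; python3 st.py; done
```

```text
7.57 pos [549.5 -93.9 114.4] F [-3.5  4.2  6.1] T [1.106 0.661 0.065] yaw -95.94 w 10.8 tauj6 0.038 q6 1.346
7.73 pos [549.4 -93.8 114.4] F [-4.   4.5  6.3] T [1.169 0.698 0.081] yaw -97.94 w 10.7 tauj6 0.031 q6 1.311
7.9 pos [549.5 -93.8 114.4] F [-3.2  4.3  5.7] T [1.156 0.661 0.142] yaw -99.94 w 11.2 tauj6 0.031 q6 1.276
8.07 pos [549.5 -93.7 114.4] F [-3.8  4.7  6.9] T [1.142 0.684 0.101] yaw -101.94 w 10.8 tauj6 0.031 q6 1.241
```

```bash
for i in 1 2 3 4; do python3 -m inch '[[0,0,0,0,0,1,0],[0,0,0,0,0,2,0]]'>/dev/null; python3 st.py; done
```

```text
8.23 pos [549.4 -93.7 114.4] F [-3.2  4.9  5.7] T [1.219 0.688 0.073] yaw -103.94 w 10.9 tauj6 0.031 q6 1.207
8.4 pos [549.5 -93.7 114.4] F [-3.2  5.8  5.9] T [1.235 0.699 0.126] yaw -105.94 w 11.2 tauj6 0.031 q6 1.172
8.57 pos [549.5 -93.7 114.4] F [-4.4  4.7  5.6] T [1.254 0.678 0.104] yaw -107.93 w 10.8 tauj6 0.015 q6 1.137
8.73 pos [549.5 -93.6 114.4] F [-2.8  6.   5.4] T [1.289 0.691 0.175] yaw -109.93 w 10.9 tauj6 -0.01 q6 1.102
```

```bash
for i in 1 2 ; do python3 -m inch '[[0,0,0,0,0,1,0],[0,0,0,0,0,2,0]]'>/dev/null; python3 st.py; done
```

```text
8.9 pos [549.5 -93.6 114.4] F [-2.7  5.4  5.5] T [1.344 0.762 0.166] yaw -111.92 w 10.9 tauj6 -0.04 q6 1.067
9.07 pos [549.5 -93.6 114.4] F [-3.3  5.9  5.3] T [1.38  0.673 0.181] yaw -113.91 w 11.3 tauj6 -0.074 q6 1.032
```

Joint 6 effort starts shifting at a yaw of about -107° and the wrist moment is rising, so the seat is met. I'll take some averaged readings while holding still.

```bash
for i in 1 2 3 4; do python3 -m inch '[[0,0,0,0,0,0,0]]'>/dev/null; python3 st.py; done
```

```text
9.15 pos [549.5 -93.6 114.4] F [-3.8  5.   5.9] T [1.31  0.756 0.09 ] yaw -113.91 w 10.8 tauj6 -0.159 q6 1.032
9.23 pos [549.5 -93.6 114.4] F [-3.5  5.5  5.5] T [1.365 0.776 0.119] yaw -113.9 w 10.7 tauj6 -0.064 q6 1.033
9.32 pos [549.5 -93.6 114.4] F [-3.2  5.4  5.9] T [1.336 0.727 0.088] yaw -113.9 w 10.9 tauj6 -0.063 q6 1.033
9.4 pos [549.5 -93.6 114.5] F [-3.1  5.9  5.5] T [1.373 0.715 0.104] yaw -113.9 w 10.9 tauj6 -0.063 q6 1.033
```

```bash
for i in 1 2 ; do python3 -m inch '[[0,0,0,0,0,0.5,0],[0,0,0,0,0,1,0]]'>/dev/null; python3 st.py; done
```

```text
9.57 pos [549.5 -93.5 114.4] F [-3.7  6.3  5. ] T [1.371 0.708 0.252] yaw -114.88 w 11.3 tauj6 -0.154 q6 1.015
9.73 pos [549.5 -93.5 114.4] F [-3.3  6.6  5.2] T [1.392 0.722 0.274] yaw -115.88 w 11.2 tauj6 -0.175 q6 0.998
```

The rise is about 0.17 N m by the wrist moment. By angle it is at most about 0.26, so it's inside the target window. Holding, then letting go.

```bash
python3 -m inch '[[0,0,0,0,0,0,0],[0,0,0,0,0,0,0],[0,0,0,0,0,0,0]]'>/dev/null; python3 st.py;  python3 -m inch '[[0,0,0,0,0,0,0],[0,0,0,0,0,0,0]]'>/dev/null; python3 st.py
```

```text
9.98 pos [549.5 -93.5 114.4] F [-3.6  5.7  5.7] T [1.388 0.716 0.163] yaw -115.87 w 10.9 tauj6 -0.152 q6 0.998
10.15 pos [549.5 -93.5 114.5] F [-2.8  6.6  5.6] T [1.392 0.723 0.173] yaw -115.87 w 11.3 tauj6 -0.152 q6 0.998
```

```bash
python3 -m inch '[[0.35,0,0,0,0,0,0],[0.35,0,0,0,0,0,0],[0.35,0,0,0,0,0,0],[0.35,0,0,0,0,0,0],[0.35,0,0,0,0,0,0],[0.35,0,0,0,0,0,0]]'; python3 st.py
```

```text
clock: 10.65
position: [549.2, -94.7, 113.0]
ee_rot: [-0.159, -0.689, 0.689, 0.159]
contact_force: [0.1, 0.1, -0.2]
gripper_width: 30.0
10.65 pos [549.2 -94.7 113. ] F [ 0.1  0.1 -0.2] T [-0.024 -0.048  0.025] yaw -115.96 w 30.0 tauj6 -0.0 q6 0.998
```

```bash
python3 -m inch '[[0.35,0,-1,0,0,0,0],[0.35,0,-3,0,0,0,0],[0.35,0,-6,0,0,0,0],[0.35,0,-8,0,0,0,0],[0.35,0,-8,0,0,0,0],[0.35,0,-8,0,0,0,0]]'
python3 - <<'E'
from h import *
s=arm.read_state();T=R.from_quat(s["ee_rot"])
print(T.inv().apply(np.array([566.0,-167.0,120])-s["position"])/10)
im=arm.get_image("side")[150:400,220:460,::-1]
cv2.imwrite("pics/s5.png",cv2.resize(im,None,fx=2.4,fy=2.4,interpolation=2))
E
```

```text
clock: 11.15
position: [550.0, -94.5, 195.3]
ee_rot: [0.16, 0.69, -0.689, -0.157]
contact_force: [-0.2, -1.0, -0.7]
gripper_width: 29.9
[-4.58373244  7.53214784  5.83838173]
```

View pics/s5.png

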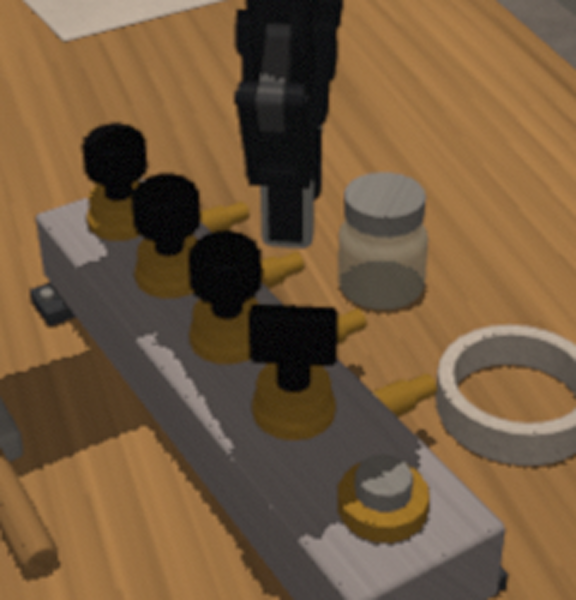

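The wing now stands turned by about 40°, and the knobs and bystanders look undisturbed. Moving over the plunger with the gripper shut.

```bash
python3 -m inch '[[0,-1,0,1.5,0,0,0],[0,-3,0,4,0,0,0],[0,-4.58,0,5.84,0,0,0],[0,-4.58,2,5.84,0,0,0],[0,-4.58,4,5.84,0,0,0],[0,-4.58,6,5.84,0,0,0],[0,-4.58,7.5,5.84,0,0,0],[0,-4.58,7.5,5.84,0,0,0],[0,-4.58,7.5,5.84,0,0,0]]'; python3 st.py
python3 - <<'E'
from h import *
im=arm.get_image("side")[150:400,220:460,::-1]
cv2.imwrite("pics/s6.png",cv2.resize(im,None,fx=2.4,fy=2.4,interpolation=2))
E
```

```text
clock: 11.95
position: [564.0, -167.1, 116.8]
ee_rot: [-0.157, -0.689, 0.689, 0.16]
contact_force: [0.2, 0.2, -0.1]
gripper_width: 0.2
11.95 pos [ 564.  -167.1  116.8] F [ 0.2  0.2 -0.1] T [-0.026 -0.022 -0.002] yaw -115.94 w 0.2 tauj6 -0.0 q6 1.131
```

View pics/s6.png

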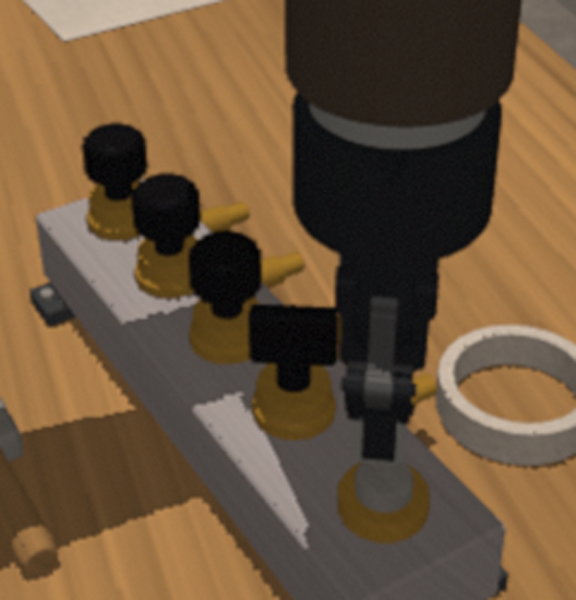

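The closed fingertips are right above the button, which sits at about (383,485) in the crop. Lowering until I feel contact.

```bash
python3 -m inch '[[0,0,0.6,0,0,0,0],[0,0,1.2,0,0,0,0],[0,0,1.2,0,0,0,0],[0,0,1.2,0,0,0,0]]'>/dev/null; python3 st.py; for i in 1 2 3; do python3 -m inch '[[0,0,0.2,0,0,0,0],[0,0,0.2,0,0,0,0]]'>/dev/null; python3 st.py; done
```

```text
12.33 pos [ 564.9 -167.   106.3] F [-0.4  0.7  0.5] T [-0.02  -0.033  0.001] yaw -115.94 w 0.2 tauj6 -0.0 q6 1.131
12.5 pos [ 565.  -167.   104.3] F [ 0.3 -0.2  0.5] T [-0.026  0.007 -0.055] yaw -115.94 w 0.2 tauj6 0.0 q6 1.131
12.67 pos [ 565.1 -167.1  102.2] F [0.8 0.7 0.3] T [ 0.042 -0.004  0.017] yaw -115.94 w 0.1 tauj6 0.0 q6 1.131
12.83 pos [ 565.1 -167.1  100.5] F [-0.8  0.8  2.1] T [ 0.089  0.13  -0.022] yaw -115.94 w 0.3 tauj6 0.001 q6 1.131
```

```bash
for i in 1 2; do python3 -m inch '[[0,0,0.2,0,0,0,0],[0,0,0.2,0,0,0,0]]'>/dev/null; python3 st.py; done; for i in 1 2 3 ; do python3 -m inch '[[0,0,0.1,0,0,0,0],[0,0,0.1,0,0,0,0]]'>/dev/null; python3 st.py; done
```

```text
13.0 pos [ 565.1 -167.1   98.5] F [-0.2 -0.2  4.2] T [ 0.052  0.228 -0.013] yaw -115.93 w 0.1 tauj6 0.0 q6 1.131
13.17 pos [ 565.2 -167.1   96.5] F [-0.5  1.   5.5] T [0.144 0.278 0.062] yaw -115.94 w 0.1 tauj6 0.0 q6 1.131
13.33 pos [ 565.2 -167.1   95.6] F [-1.3  0.8  5.8] T [ 0.22   0.346 -0.01 ] yaw -115.93 w -0.1 tauj6 0.0 q6 1.131
13.5 pos [ 565.2 -167.1   95.1] F [-1.6  1.   7.6] T [0.218 0.543 0.042] yaw -115.92 w 0.2 tauj6 0.002 q6 1.131
13.67 pos [ 565.2 -167.1   95. ] F [-3.5  1.3 11.8] T [ 0.525  1.042 -0.055] yaw -115.9 w 0.1 tauj6 0.003 q6 1.131
```

The force climbs and the position stops at z≈95, so the plunger is at its stop. Holding for about 1.3 s.

```bash
python3 -m inch '[[0,0,0,0,0,0,0],[0,0,0,0,0,0,0],[0,0,0,0,0,0,0],[0,0,0,0,0,0,0],[0,0,0,0,0,0,0],[0,0,0,0,0,0,0],[0,0,0,0,0,0,0],[0,0,0,0,0,0,0],[0,0,0,0,0,0,0],[0,0,0,0,0,0,0],[0,0,0,0,0,0,0],[0,0,0,0,0,0,0],[0,0,0,0,0,0,0],[0,0,0,0,0,0,0],[0,0,0,0,0,0,0],[0,0,0,0,0,0,0]]'; python3 st.py; python3 -m inch '[[0,0,-0.3,0,0,0,0],[0,0,-0.6,0,0,0,0],[0,0,-1,0,0,0,0],[0,0,-3,0,0,0,0],[0,0,-6,0,0,0,0],[0,0,-9,0,0,0,0],[0,0,-10,0,0,0,0],[0,0,-10,0,0,0,0],[0,0,-10,0,0,0,0],[0,0,-10,0,0,0,0]]'; python3 st.py
python3 - <<'E'
from h import *
im=arm.get_image("side")[150:400,220:460,::-1]
cv2.imwrite("pics/s7.png",cv2.resize(im,None,fx=2.4,fy=2.4,interpolation=2))
E
```

```text
clock: 15.0
position: [565.2, -167.1, 95.0]
ee_rot: [-0.159, -0.689, 0.689, 0.158]
contact_force: [-2.6, 1.9, 12.1]
gripper_width: -0.0
15.0 pos [ 565.2 -167.1   95. ] F [-2.6  1.9 12.1] T [ 0.52   1.017 -0.003] yaw -115.9 w -0.0 tauj6 0.002 q6 1.131
clock: 15.83
position: [563.9, -166.8, 191.3]
ee_rot: [0.158, 0.689, -0.689, -0.16]
contact_force: [-0.9, -0.6, -0.0]
gripper_width: -0.1
15.83 pos [ 563.9 -166.8  191.3] F [-0.9 -0.6 -0. ] T [-0.061 -0.024  0.002] yaw -115.98 w -0.1 tauj6 0.0 q6 1.131
```

View pics/s7.png

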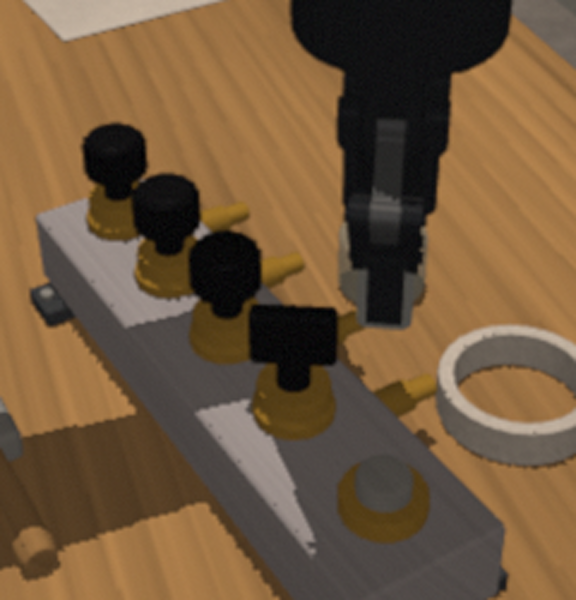

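The crop shows the plunger back up at about (383,485), the bar where I left it, and the hand clear of everything.

```bash
python3 -m inch '[[0,0,0,0,0,0,0],[0,0,0,0,0,0,0],[0,0,0,0,0,0,0]]'; python3 -c "
from bench import arm
print(arm.job_done())"
```

```text
clock: 16.13
position: [564.7, -167.0, 192.4]
ee_rot: [-0.158, -0.689, 0.689, 0.159]
contact_force: [-0.4, -0.3, -0.5]
gripper_width: 0.0
the job is handed in; nothing more can be done
None
```

I shut the winged valve, let it go, pressed and released the bleed plunger, and handed the job in at about 16 s. The hand-in gives no verdict, so what follows rests on my own readings.

- **Valve:** I gripped the bar and turned it clockwise about 42°, meeting the seat at about 33°. The moment rose about 0.17 N m over the drag while turning. By angle alone it could be up to about 0.26 N m, which is still below the 0.35 N m limit. I held it there for about 0.4 s before letting go.
- **Plunger:** it travelled about 7 mm and stopped at about 12 N. I held it there for about 1.3 s.
- **Last checks:** the side picture shows the plunger back up and the bar still where I left it. The knobs, jar and tape look undisturbed, but the brush was mostly outside the last picture. The hand is clear, with near-zero force.

**Less certain:**
- The wrist moment is noisy, by about 0.03 N m. The moment and angle estimates differ, probably because the grip gives a little.
- I could not measure the seat load after letting go. I judged it from the bar not having moved back in the picture.

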